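# Switch on the workbench in order

### The arm

A 6-joint arm with a two-finger parallel gripper is mounted at the origin on the work surface. World frame = base frame: x ahead of the robot, y to its left, z up, the work surface at z = 0. Lengths are in m, angles in degrees, forces in N, time in s.
With the tool pointing down it reaches from about 0.325 to 0.925 m from the base axis. Payload 3.1 kg.
Tool frame: the origin (TCP) lies midway between the tips of the shut fingers; the grasp point (between the pads) lies 19 mm behind it (robot.tcp_to_grasp is the distance from the TCP to the grasp point, in m); z points along the fingers, y is the direction in which the jaws open and shut (so a half turn about z gives the same grasp; the last joint's range is limited). The gripper opens to 85 mm and grips with 20 to 120 N. Pads are 22 mm wide; open, the fingers measure 114 mm over their backs; the gripper's body (76 mm by 85 mm) begins 54 mm behind the grasp point. The pads swing forward as they close: fully open they stand 13 mm farther back than shut.
Start: joints at [-81.887, 12.427, 92.441, -0, 75.132, -6.429], TCP at [0.157, -0.605, 0.231] pointing down, gripper open.
Joint ranges: [-157.48, 157.48], [-44.54, 120.13], [17.64, 146.25], [-64.5, 244.5], [7.68, 150.69], [-147.95, 147.95]. Speed limits (degrees/s): [159.86, 159.86, 180, 180, 180, 180].

### API

Orientations are given as a 3x3 rotation matrix whose columns are the frame's x, y, z axes.
In Python, from bench import robot gives the robot as it stands. The module is installed in compiled form; this text tells all that it offers.
- The arm moves only by the tool send_rows, never from a script. Its argument "moves" is a list that holds one entry, the list of rows, each a list of 6 numbers: the shift along the world's x, y, z in mm, then the turn, a rotation vector about the world's x, y, z in rad. A call has 1 to 12 rows; each row shifts and turns the pose as measured when the row begins; what a row does not reach is not made up. A row lasts 1/10 s, in which the tool goes at most 50 mm and 8.59 degrees, less where a joint would pass 70% of its speed; a pose out of reach is approached as far as the arm can. A call is refused whole if a number of a shift passes 50 or a number of a turn 0.15, either way. A call with a gripper value outside its range is refused whole. "hand" is the finger opening in mm, from 0 to 85.4, set as the call begins (left out, the last holds). The fingers move at their own pace and stop on an object; "force" is the grip in N (left out, the last holds). Time passes only in rows, so rows that do not move let the fingers close. It gives the time, the measured TCP pose, the force and the opening at its end, in the units of the state.
- robot.get_obs(): the state, without advancing time (a new reading comes with each control period).
- robot.capture(name): name is "side" or "top" or "wrist"; returns a dict with "color" (400x640x3 uint8, blue, green, red), "fx", "fy", "cx", "cy" (pixels), "R" (3x3) and "t" (3): a world point X has camera coordinates R X + t; the wrist camera has in their place "tool_from_camera" (4x4, takes a point from camera to tool coordinates, whose origin is the TCP and whose axes are the flange's). Camera axes: x right, y down, z forward; pixel columns grow to the right and rows downward; lengths in m; the calibration is good to about 2 mm. A picture is of the moment at which its call begins: read the wrist's pose just before it. There is no depth.
- robot.job_done(): hands the job in, once; it reports no verdict.
Trained networks look in a picture, given as the dict that the camera call returned (one of the last four; its "shot" number tells which), for a name from the list of things; names that differ only in an ending like _2 or _b are one class to them, and where a whole thing is asked for, a point or a joint stands for the part that bears it (a point fixed in the world has none). Each returns a list of dicts, best first, with "score" (0 to 1); they miss things now and then, are a little off and sometimes report something else, mostly with a low value. They report only what shows in the picture. A call takes as long as a camera call. They do not tell look-alikes from the thing itself.
- robot.search_frame(query, picture): "centre" ([x, y, z] in m, in world coordinates, good to about 4 mm: the middle of the surface that is visible of it).
- robot.place_of(query, picture): "centre" ([x, y, z] in m, in world coordinates, good to about 4 mm: a listed point, or the origin of a listed thing).
The state is a dict: "t": time; "joint_pos": joint angles; "joint_vel": joint speeds; "effort": joint torques, N m; "tcp_pos": TCP position; "tool_rot": TCP orientation; "force": force on the tool from outside, world axes, zero at the start; "wrist_torque": the same for the moment, N m; "finger_gap": finger opening in m.
Only numpy, scipy, OpenCV 4.12 (cv2) and the standard library are available. Lean on these libraries where they do the work, as an engineer would, in place of code of your own. Each camera call takes 0.05 s, during which the arm holds its last target.

### The job

Switch the workbench on by pressing the buttons on its three loose switch boxes in this order: first the wide mushroom button (fume extraction), then the square button (lights), and last the small round button (power sockets). Push each one gently all the way in, and it stays in by itself. Do not pick up, tip or shift the switch boxes, and leave the can, screwdriver, wrench socket and parts bin where they are.

Things in the scene. Friction and masses are not known exactly. Their poses are not given: they have to be found in the camera images.
- wide_box: loose light-grey switch box with a black wide round mushroom button, 48 mm in diameter, on its top; housing 76 x 76 mm, 50 mm high, about 0.6 kg, on rubber feet; origin at the centre of its underside, z up, x and y along its sides. A flat aluminium collar 37 mm in diameter and 4 mm high surrounds the button's stem
- wide_top (a point): centre of the top face of the wide round mushroom button, 48 mm in diameter; 78 mm above the bench when out, 68 mm when fully in; it moves with the button, whose head is 13 mm thick
- wide_key (a joint): travel of the wide round mushroom button, 48 mm in diameter: 0 m out, 0.010 m fully in (hard stop), pressed straight down; it moves against about 3 N and stays where it is left
- square_box: loose light-grey switch box with a black square button, 32 x 32 mm, on its top; housing 76 x 76 mm, 50 mm high, about 0.6 kg, on rubber feet; origin at the centre of its underside, z up, x and y along its sides. A flat aluminium collar 37 mm in diameter and 4 mm high surrounds the button's stem
- square_top (a point): centre of the top face of the square button, 32 x 32 mm; 78 mm above the bench when out, 68 mm when fully in; it moves with the button, whose head is 13 mm thick
- square_key (a joint): travel of the square button, 32 x 32 mm: 0 m out, 0.010 m fully in (hard stop), pressed straight down; it moves against about 3 N and stays where it is left
- small_box: loose light-grey switch box with a black small round button, 22 mm in diameter, on its top; housing 76 x 76 mm, 50 mm high, about 0.6 kg, on rubber feet; origin at the centre of its underside, z up, x and y along its sides. A flat aluminium collar 37 mm in diameter and 4 mm high surrounds the button's stem
- small_top (a point): centre of the top face of the small round button, 22 mm in diameter; 78 mm above the bench when out, 68 mm when fully in; it moves with the button, whose head is 13 mm thick
- small_key (a joint): travel of the small round button, 22 mm in diameter: 0 m out, 0.010 m fully in (hard stop), pressed straight down; it moves against about 3 N and stays where it is left
- spray_can: spray can standing upright, 54 mm in diameter, 170 mm high; origin in the middle of its underside; a bystander, to be left alone
- driver: screwdriver with black handle, lying on the bench, 180 mm long, handle towards its -x; origin in the middle of its underside; a bystander, to be left alone
- socket: steel wrench socket standing upright, 30 mm in diameter, 45 mm high; origin in the middle of its underside; a bystander, to be left alone
- bin: open yellow plastic parts bin, 100 x 150 mm, 55 mm high; origin in the middle of its underside; a bystander, to be left alone
There are look-alikes about, which are no part of the job. What is shaped like the wide_box but orange or red is not meant.

How it is judged (in metres and radians):
On the way, in this order (a step that is already met when the one before it is completed fails the run):
1. the wide mushroom button is in, the others still out (value of joint wide_key above 0.006 m and value of joint each of square_key, small_key below 0.003 m), for 0.2 s.
2. then the square button is in as well, the small one still out (value of joint each of wide_key, square_key above 0.006 m and value of joint small_key below 0.003 m), for 0.2 s.
3. then the small round button is in as well (value of joint each of wide_key, square_key, small_key above 0.006 m), for 0.2 s.
At the end, for the whole second after the job is handed in: All three buttons are in (at least 6 of their 10 mm), the boxes stand upright (within 0.1 rad), at rest and within 25 mm of where they started, and the can, screwdriver, socket and bin are within 20 mm of where they started (all of step 3 and distance of each of wide_box, square_box, small_box from where it was at the start of the episode below 0.025 m and linear speed of each of wide_box, square_box, small_box below 0.02 m/s and angle between each of wide_box, square_box, small_box's own z axis and vertical below 0.1 rad and distance of each of spray_can, driver, socket, bin from where it was at the start of the episode below 0.02 m); the robot touches nothing.
It fails at once if a button is pushed in before the one that comes ahead of it is in (square before wide, small before square) ((value of joint square_key above 0.003 m and value of joint wide_key below 0.006 m) or (value of joint small_key above 0.003 m and value of joint square_key below 0.006 m)).
It fails at once if a switch box or button is pushed with more than 30 N (contact force between any of the fingers, the arm and wide_box above 30 N or contact force between any of the fingers, the arm and square_box above 30 N or contact force between any of the fingers, the arm and small_box above 30 N).
It fails at once if a switch box is lifted more than 10 mm, shifted more than 25 mm or tipped over 0.2 rad (height (world z) of any of wide_box, square_box, small_box above 0.01 m or distance of any of wide_box, square_box, small_box from where it was at the start of the episode above 0.025 m or angle between any of wide_box, square_box, small_box's own z axis and vertical above 0.2 rad).
It fails at once if the can, screwdriver, socket or bin is moved more than 20 mm (distance of any of spray_can, driver, socket, bin from where it was at the start of the episode above 0.02 m).
It also fails if it takes over 48 s, if anything falls off the work surface, if the arm or the gripper's body presses on something with over 40 N, if the wrist force passes 120 N, or if a joint passes its speed limit or range.

## Working session

There is one attempt and no reset: what is moved stays moved. The work goes in short steps, Python scripts to look and compute and a tool call to move; the robot and the scene stay as the last step left them, time stands still between calls to the robot, and variables do not carry over. Pictures are saved under pics/ and viewed, and the job is handed in when it is done.

Besides the shell and the picture viewer there is one more tool, called after "Emit:" by a JSON object that holds its "fn" and its "kwargs". send_rows: Moves the arm, as the interface text tells. Its arguments: {"type":"object","properties":{"moves":{"type":"array","items":{"type":"array","items":{"type":"array","items":{"type":"number"}}}},"hand":{"type":"number"},"force":{"type":"number"}},"required":["moves"]}

```bash
mkdir -p pics; cat > h.py <<'E'
from bench import robot
import numpy as np, cv2
E
python3 - <<'E'
from h import *
o=robot.get_obs();print(o['t'],o['tcp_pos'],o['tool_rot'],o['finger_gap'],o['force'])
for c in ['top','side']:
    p=robot.capture(c);cv2.imwrite(f'pics/{c}0.png',p['color'])
    print(c,p['fx'],p['cx'],p['cy'],np.round(p['R'],3).tolist(),np.round(p['t'],3))
    for q in ['wide_top','square_top','small_top','wide_box','square_box','small_box','spray_can','driver','socket','bin']:
        for r in robot.place_of(q,p)[:4]:
            X=np.array(r['centre']);k=p['R']@X+np.ravel(p['t']);
            print(q,round(r['score'],2),np.round(X,3),np.round([p['fx']*k[0]/k[2]+p['cx'],p['fy']*k[1]/k[2]+p['cy']]))
E
```

```text
0.0 [ 0.15684638 -0.60414363  0.22994716] [[ 9.67973678e-01  2.51051519e-01 -3.07345202e-04]
 [ 2.51051511e-01 -9.67970669e-01  2.43347693e-03]
 [ 3.13426940e-04 -2.43270109e-03 -9.99996992e-01]] 0.08556414494861166 [0.08591606 0.677814   0.62559105]
top 383.9199907571081 314.7643579163265 202.5984927051145 [[-0.014, -1.0, -0.003], [-0.983, 0.014, -0.185], [0.185, 0.001, -0.983]] [0.017 0.556 0.79 ]
wide_top 0.96 [ 0.403 -0.042  0.077] [341. 273.]
wide_top 0.89 [ 0.625 -0.111  0.081] [370. 168.]
wide_top 0.88 [0.527 0.003 0.08 ] [318. 214.]
wide_top 0.88 [0.67  0.039 0.079] [300. 149.]
square_top 0.55 [ 0.485 -0.24   0.076] [434. 232.]
small_top 0.62 [0.561 0.247 0.076] [203. 200.]
wide_box 0.88 [ 0.62  -0.107 -0.   ] [364. 180.]
wide_box 0.83 [ 0.402 -0.044  0.003] [340. 274.]
wide_box 0.78 [ 0.524  0.006 -0.001] [316. 220.]
wide_box 0.55 [ 0.667  0.041 -0.002] [301. 161.]
square_box 0.74 [ 0.484 -0.235  0.003] [422. 236.]
small_box 0.7 [0.561 0.246 0.003] [213. 206.]
spray_can 0.63 [ 0.732 -0.298  0.002] [442. 133.]
driver 0.8 [ 0.537  0.13  -0.004] [263. 216.]
bin 0.89 [0.738 0.27
[... 348 characters left out ...]
 0.078] [297. 210.]
square_top 0.55 [ 0.483 -0.236  0.079] [297. 294.]
square_top 0.23 [ 0.531  0.    -0.001] [298. 236.]
small_top 0.64 [0.558 0.25  0.078] [289. 153.]
wide_box 0.89 [ 0.531  0.002 -0.001] [298. 236.]
wide_box 0.88 [0.669 0.037 0.   ] [349. 217.]
wide_box 0.84 [ 0.621 -0.106 -0.001] [348. 261.]
wide_box 0.61 [ 0.399 -0.047 -0.002] [244. 260.]
square_box 0.64 [ 0.483 -0.237 -0.003] [299. 322.]
small_box 0.56 [ 0.562  0.249 -0.003] [291. 177.]
spray_can 0.88 [ 0.731 -0.298  0.001] [433. 321.]
spray_can 0.33 [ 0.483 -0.237  0.078] [298. 295.]
driver 0.58 [ 0.54   0.126 -0.003] [292. 204.]
socket 0.86 [ 0.498 -0.133 -0.002] [296. 281.]
bin 0.98 [ 0.736  0.282 -0.   ] [347. 163.]
```

View pics/top0.png

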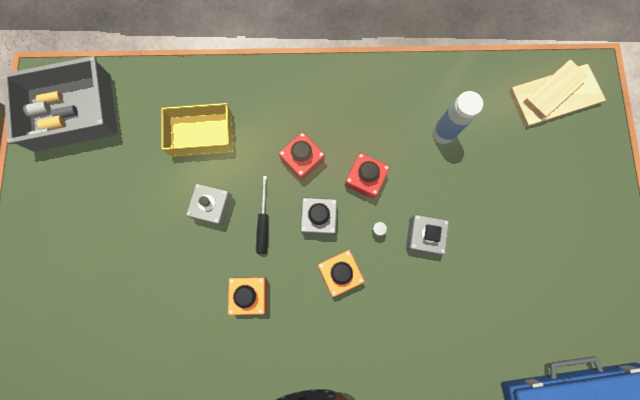

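View pics/side0.png

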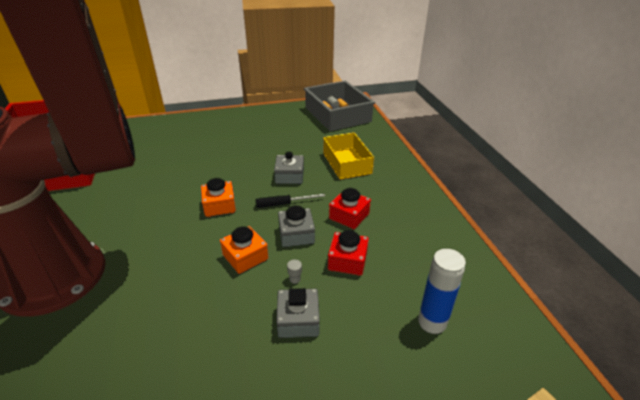

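```bash
python3 - <<'E'
import cv2
a=cv2.imread('pics/top0.png')[120:310,270:460];cv2.imwrite('pics/crop0.png',cv2.resize(a,None,fx=3,fy=3,interpolation=cv2.INTER_CUBIC))
E
```

```text
(no output)
```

View pics/crop0.png

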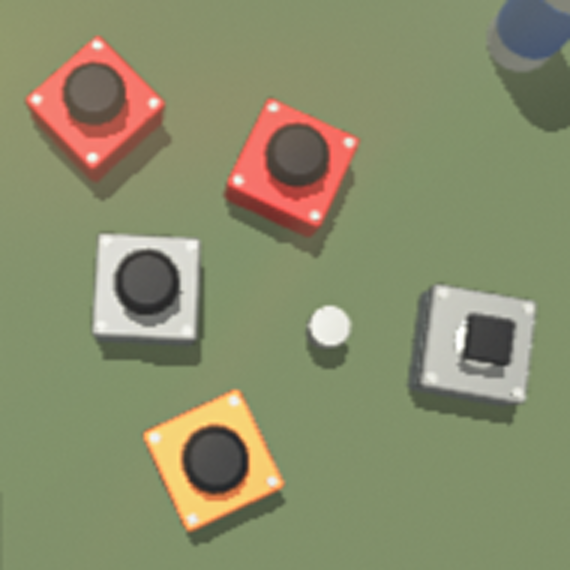

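The candidates for the wide mushroom button are the grey box at top-view (319,214), orange boxes at (341,273) and (245,297), and red boxes at (302,150) and (369,170). Only the grey one fits, and the crop confirms a light-grey box with a wide round black button. The square button is at (432,233) and the small one at (204,201).

Emit:
{"fn": "send_rows", "kwargs": {"moves": [[[25, 40, 0, 0, 0, 0], [25, 40, 0, 0, 0, 0], [25, 40, 0, 0, 0, 0], [25, 40, 0, 0, 0, 0], [25, 40, 0, 0, 0, 0], [25, 40, 0, 0, 0, 0], [25, 40, 0, 0, 0, 0], [25, 40, 0, 0, 0, 0], [25, 40, 0, 0, 0, 0], [25, 40, 0, 0, 0, 0], [25, 40, 0, 0, 0, 0], [25, 40, 0, 0, 0, 0]]], "hand": 0}}

```text
t: 2.3
tcp_pos: [0.4619, -0.1122, 0.2339]
tool_rot: [[0.971, 0.238, 0.008], [0.238, -0.971, -0.009], [0.006, 0.011, -1.0]]
force: [1.0, -0.3, -0.8]
finger_gap: -0.0003
```

Emit:
{"fn": "send_rows", "kwargs": {"moves": [[[25, 42, 0, 0.009, 0.008, 0], [25, 42, 0, 0, 0, 0], [17, 30, 0, 0, 0, 0], [0, 0, 0, 0, 0, 0], [0, 0, 0, 0, 0, 0]]]}}

```text
t: 2.8
tcp_pos: [0.5325, 0.011, 0.2354]
tool_rot: [[0.969, 0.247, 0.004], [0.247, -0.969, 0.0], [0.004, 0.001, -1.0]]
force: [-0.8, 0.3, -0.8]
finger_gap: 0.0003
```

```bash
cat >> h.py <<'E'
def look(name,q):
    o=robot.get_obs();print(o['t'],np.round(o['tcp_pos'],4),np.round(o['tool_rot'][:,2],4),np.round(o['force'],2))
    for c in ['wrist','top','side']:
        p=robot.capture(c);cv2.imwrite(f'pics/{name}_{c}.png',p['color'])
        for r in robot.place_of(q,p)[:3]: print(c,round(r['score'],2),np.round(r['centre'],4))
E
python3 -c "
from h import *
look('w1','wide_top')"
```

```text
2.8 [0.5325 0.011  0.2354] [ 4.4e-03  3.0e-04 -1.0e+00] [-0.78  0.29 -0.84]
wrist 0.91 [ 0.6201 -0.1076  0.0764]
wrist 0.86 [0.5267 0.0027 0.0779]
wrist 0.79 [0.6654 0.0372 0.0755]
top 0.56 [ 5.28e-01 -3.00e-04  7.92e-02]
side 0.88 [ 0.6192 -0.1122  0.0808]
side 0.69 [ 0.5311 -0.0023  0.0774]
side 0.67 [0.3547 0.163  0.0768]
```

View pics/w1_wrist.png

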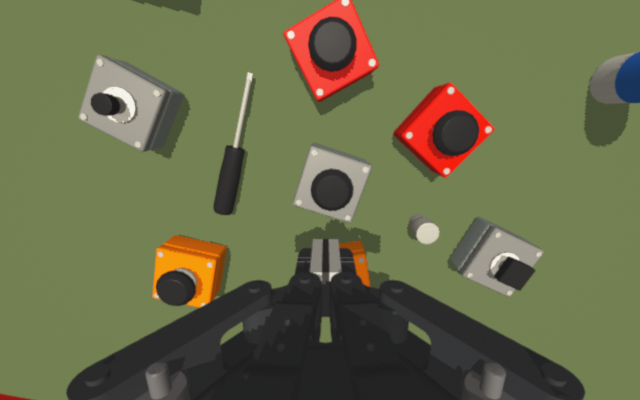

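The wrist view shows the grey wide button at (332,190) and the shut fingers at (325,258). I take its centre as about (0.5285, 0.000).

Emit:
{"fn": "send_rows", "kwargs": {"moves": [[[-4, -11, 0, 0, 0, 0], [0, 0, -40, 0, 0, 0], [0, 0, -40, 0, 0, 0], [0, 0, -30, 0, 0, 0], [0, 0, -20, 0, 0, 0], [0, 0, 0, 0, 0, 0], [0, 0, 0, 0, 0, 0]]]}}

```text
t: 3.8
tcp_pos: [0.527, -0.0115, 0.1055]
tool_rot: [[0.972, 0.235, 0.012], [0.235, -0.972, -0.004], [0.01, 0.006, -1.0]]
force: [0.6, 0.2, 0.5]
finger_gap: 0.0001
```

Emit:
{"fn": "send_rows", "kwargs": {"moves": [[[1, 9, -7, 0.004, 0.012, 0], [0, 0, -6, 0, 0, 0], [0, 0, 0, 0, 0, 0], [0, 0, 0, 0, 0, 0]]]}}

```text
t: 4.2
tcp_pos: [0.5316, -0.0029, 0.0961]
tool_rot: [[0.972, 0.235, 0.007], [0.235, -0.972, -0.001], [0.006, 0.002, -1.0]]
force: [0.5, 0.2, -0.6]
finger_gap: 0.0001
```

```bash
python3 -c "
from h import *
look('w2','wide_top')
a=np.hstack([cv2.resize(cv2.imread('pics/w2_side.png')[150:300,220:420],None,fx=2,fy=2),cv2.resize(cv2.imread('pics/w2_top.png')[150:300,220:420],None,fx=2,fy=2)]);cv2.imwrite('pics/w2c.png',a)"
```

```text
4.2 [ 0.5316 -0.0029  0.0961] [ 6.7e-03 -7.0e-04 -1.0e+00] [ 0.51  0.2  -0.57]
wrist 0.94 [0.5244 0.0007 0.0753]
wrist 0.58 [ 0.6231 -0.11    0.079 ]
top 0.84 [0.3616 0.157  0.0796]
top 0.67 [0.5258 0.0024 0.0743]
top 0.46 [ 0.6221 -0.109   0.0794]
side 0.81 [0.5306 0.0013 0.0787]
side 0.75 [ 0.6205 -0.1103  0.0802]
side 0.74 [0.6661 0.0385 0.0785]
```

View pics/w2c.png

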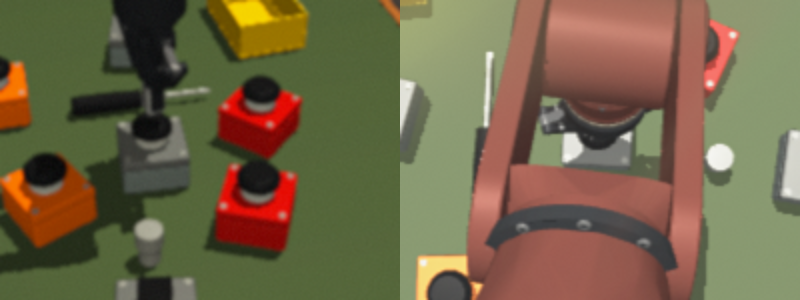

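Side crop: the shut fingers are just above the grey box's button. Next I descend in small steps while watching the force.

Emit:
{"fn": "send_rows", "kwargs": {"moves": [[[-3, 2, -5, 0, 0, 0], [0, 0, -4, 0, 0, 0], [0, 0, -3, 0, 0, 0], [0, 0, -3, 0, 0, 0]]]}}

```text
t: 4.9
tcp_pos: [0.5276, -0.0009, 0.0797]
tool_rot: [[0.972, 0.234, 0.006], [0.234, -0.972, -0.001], [0.006, 0.002, -1.0]]
force: [0.1, 0.0, 0.0]
finger_gap: 0.0001
```

Emit:
{"fn": "send_rows", "kwargs": {"moves": [[[0, 0, -3, 0, 0, 0], [0, 0, -3, 0, 0, 0], [0, 0, -3, 0, 0, 0]]]}}

```text
t: 5.2
tcp_pos: [0.5276, -0.0009, 0.0703]
tool_rot: [[0.972, 0.234, 0.005], [0.234, -0.972, -0.0], [0.005, 0.002, -1.0]]
force: [-1.0, -0.1, 2.8]
finger_gap: -0.0003
```

Emit:
{"fn": "send_rows", "kwargs": {"moves": [[[0, 0, -1, 0, 0, 0], [0, 0, -1, 0, 0, 0]]]}}

```text
t: 5.4
tcp_pos: [0.5276, -0.0009, 0.0681]
tool_rot: [[0.972, 0.234, 0.005], [0.234, -0.972, -0.0], [0.005, 0.002, -1.0]]
force: [-0.6, 0.4, 2.0]
finger_gap: -0.0001
```

Emit:
{"fn": "send_rows", "kwargs": {"moves": [[[0, 0, -0.5, 0, 0, 0], [0, 0, 0, 0, 0, 0]]]}}

```text
t: 5.6
tcp_pos: [0.5277, -0.0009, 0.0681]
tool_rot: [[0.972, 0.234, 0.005], [0.234, -0.972, -0.0], [0.005, 0.002, -1.0]]
force: [0.3, 1.1, 1.0]
finger_gap: 0.0001
```

Emit:
{"fn": "send_rows", "kwargs": {"moves": [[[0, 0, 10, 0, 0, 0], [0, 0, 40, 0, 0, 0], [0, 0, 40, 0, 0, 0], [0, 0, 40, 0, 0, 0], [-5, -40, 0, 0, 0, 0], [-5, -40, 0, 0, 0, 0], [-9, -40, 0, 0, 0, 0], [-9, -40, 0, 0, 0, 0], [-8, -40, 0, 0, 0, 0], [-8, -35, 0, 0, 0, 0], [0, 0, 0, 0, 0, 0]]]}}

```text
t: 6.7
tcp_pos: [0.4825, -0.2442, 0.2104]
tool_rot: [[0.971, 0.24, 0.018], [0.24, -0.971, -0.008], [0.015, 0.012, -1.0]]
force: [-0.2, 0.1, 0.2]
finger_gap: -0.0001
```

```bash
python3 -c "
from h import *
look('s1','square_top')
p=robot.capture('side')
for r in robot.place_of('wide_top',p)[:4]: print(round(r['score'],2),np.round(r['centre'],4))
cv2.imwrite('pics/s1c.png',cv2.resize(p['color'][120:340,180:400],None,fx=2.6,fy=2.6))"
```

```text
6.7 [ 0.4825 -0.2442  0.2104] [ 0.0178 -0.0081 -0.9998] [-0.22  0.11  0.25]
top 0.68 [ 0.482  -0.2361  0.0745]
side 0.87 [ 0.4825 -0.2369  0.079 ]
0.82 [ 0.4033 -0.0416  0.0803]
0.78 [0.6691 0.0375 0.078 ]
0.73 [ 0.6202 -0.1071  0.0812]
0.59 [0.3567 0.1638 0.0755]
```

View pics/s1c.png

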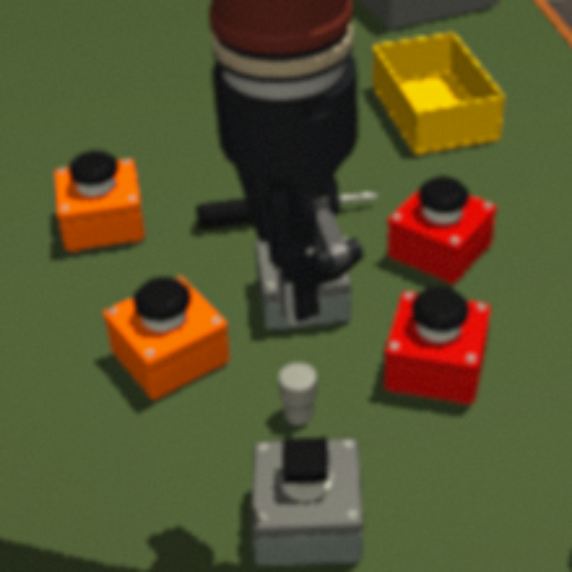

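View pics/s1_wrist.png

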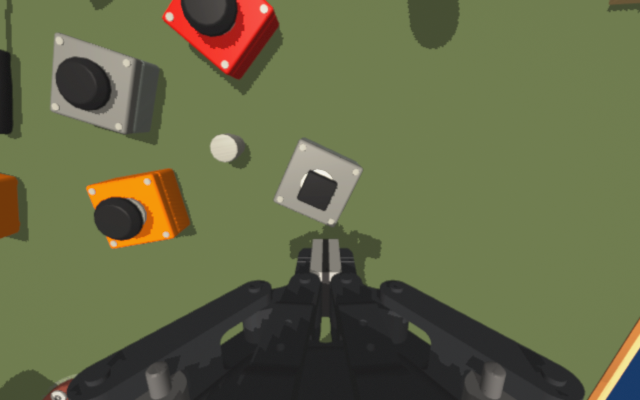

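```bash
cat >> h.py <<'E'
def proj(X):
    o=robot.get_obs();p=robot.capture('wrist');T=np.linalg.inv(p['tool_from_camera'])
    k=T[:3,:3]@(o['tool_rot'].T@(np.array(X)-o['tcp_pos']))+T[:3,3]
    return np.array([p['fx']*k[0]/k[2]+p['cx'],p['fy']*k[1]/k[2]+p['cy']])
E
python3 -c "
from h import *
for z in (.068,.078): print(proj([.528,0,z]),proj([.483,-.237,z]))
p=robot.capture('wrist')
for q in ['wide_top','square_top','square_box']:
  for r in robot.place_of(q,p)[:4]: print(q,round(r['score'],2),np.round(r['centre'],4))
cv2.imwrite('pics/s1d.png',cv2.resize(p['color'][0:260,0:390],None,fx=2,fy=2))"
```

```text
[84.1452976  85.19097983] [322.13227322 192.27876145]
[74.75719813 83.88555392] [321.78736251 194.60740807]
wide_top 0.96 [ 0.62   -0.109   0.0766]
wide_top 0.81 [0.5247 0.0021 0.0668]
square_top 0.7 [ 0.482  -0.2362  0.0802]
square_box 0.93 [ 4.846e-01 -2.402e-01 -4.000e-04]
```

View pics/s1d.png

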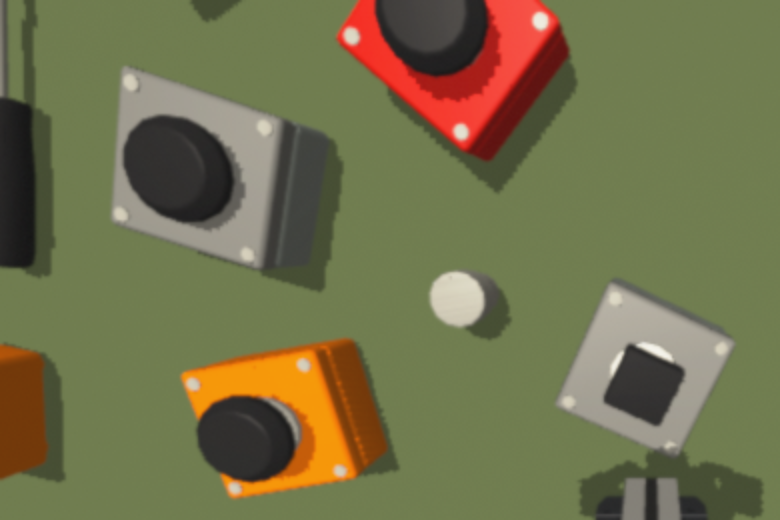

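The wide button is in: its top is found at z=0.067 and its collar no longer shows. Next is the square button, at about (0.483, -0.237).

Emit:
{"fn": "send_rows", "kwargs": {"moves": [[[1, 6, 0, 0.008, 0.018, 0], [0, 0, -40, 0, 0, 0], [0, 0, -40, 0, 0, 0], [0, 0, -20, 0, 0, 0], [0, 0, 0, 0, 0, 0], [0, 0, 0, 0, 0, 0], [0, 0, 0, 0, 0, 0]]]}}

```text
t: 8.2
tcp_pos: [0.4874, -0.2337, 0.1105]
tool_rot: [[0.97, 0.244, 0.002], [0.244, -0.97, 0.001], [0.002, -0.001, -1.0]]
force: [-0.1, 0.7, -1.1]
finger_gap: -0.0
```

Emit:
{"fn": "send_rows", "kwargs": {"moves": [[[-4, -3, -8, 0, 0, 0], [0, 0, -7, 0, 0, 0], [0, 0, -6, 0, 0, 0], [0, 0, -4, 0, 0, 0], [0, 0, -3, 0, 0, 0], [0, 0, 0, 0, 0, 0]]]}}

```text
t: 8.8
tcp_pos: [0.4859, -0.2389, 0.0847]
tool_rot: [[0.97, 0.244, 0.008], [0.244, -0.97, -0.003], [0.007, 0.005, -1.0]]
force: [-0.6, -0.6, -1.0]
finger_gap: 0.0001
```

Emit:
{"fn": "send_rows", "kwargs": {"moves": [[[-2, 1, -3, 0, 0, 0], [0, 0, -3, 0, 0, 0], [0, 0, -3, 0, 0, 0], [0, 0, -3, 0, 0, 0], [0, 0, -2, 0, 0, 0]]]}}

```text
t: 9.3
tcp_pos: [0.4843, -0.2382, 0.071]
tool_rot: [[0.97, 0.244, 0.009], [0.244, -0.97, -0.004], [0.008, 0.006, -1.0]]
force: [-0.8, 0.3, 2.9]
finger_gap: -0.0001
```

Emit:
{"fn": "send_rows", "kwargs": {"moves": [[[0, 0, -1.5, 0, 0, 0], [0, 0, -0.5, 0, 0, 0]]]}}

```text
t: 9.5
tcp_pos: [0.4843, -0.2382, 0.0688]
tool_rot: [[0.97, 0.244, 0.009], [0.244, -0.97, -0.004], [0.008, 0.006, -1.0]]
force: [-0.1, 0.0, 2.2]
finger_gap: -0.0006
```

Emit:
{"fn": "send_rows", "kwargs": {"moves": [[[0, 0, -0.5, 0, 0, 0], [0, 0, 0, 0, 0, 0], [0, 0, 0, 0, 0, 0], [0, 0, 20, 0, 0, 0], [0, 0, 40, 0, 0, 0], [0, 0, 40, 0, 0, 0], [0, 0, 40, 0, 0, 0], [0, 0, 0, 0, 0, 0]]]}}

```text
t: 10.3
tcp_pos: [0.4817, -0.2363, 0.2094]
tool_rot: [[0.97, 0.244, 0.005], [0.244, -0.97, -0.001], [0.005, 0.002, -1.0]]
force: [-0.1, -0.9, 1.6]
finger_gap: 0.0001
```

```bash
python3 -c "
from h import *
p=robot.capture('wrist')
for q in ['square_top','wide_top','square_box']:
  for r in robot.place_of(q,p)[:4]: print(q,round(r['score'],2),np.round(r['centre'],4))
cv2.imwrite('pics/s3.png',p['color'])
p=robot.capture('side');cv2.imwrite('pics/s3s.png',p['color'])
for q in ['square_top','wide_top','square_box']:
  for r in robot.place_of(q,p)[:4]: print(q,round(r['score'],2),np.round(r['centre'],4))
"
```

```text
square_top 0.65 [0.5269 0.0035 0.0674]
square_top 0.63 [ 0.4821 -0.2341  0.0682]
wide_top 0.73 [ 0.4064 -0.0399  0.0734]
wide_top 0.65 [0.5234 0.0006 0.0685]
square_box 0.92 [ 4.862e-01 -2.382e-01 -3.000e-04]
square_top 0.58 [ 0.4828 -0.238   0.072 ]
wide_top 0.83 [ 0.4057 -0.0408  0.0776]
wide_top 0.75 [0.6672 0.0409 0.0787]
wide_top 0.72 [0.3574 0.1609 0.074 ]
wide_top 0.64 [ 0.62   -0.1123  0.0802]
square_box 0.85 [ 0.4828 -0.2347  0.    ]
```

View pics/s3.png

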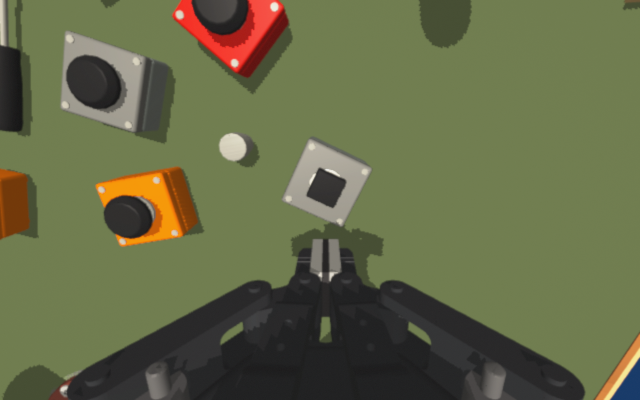

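View pics/s3s.png

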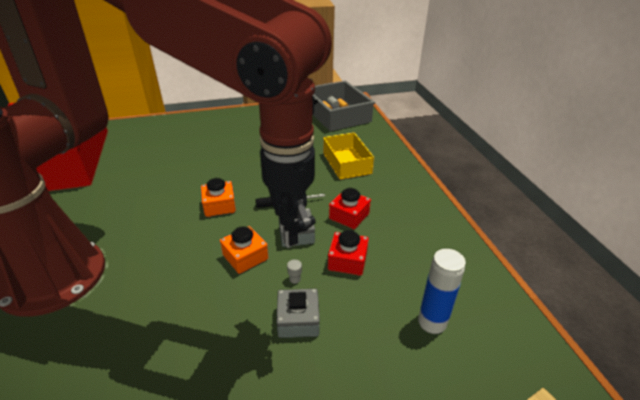

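The square button is in: its top reads 0.068 (wrist) and 0.072 (side), and the box hasn't moved. Moving on to the small button.

Emit:
{"fn": "send_rows", "kwargs": {"moves": [[[8, 44, 0, 0, 0, 0], [8, 44, 0, 0, 0, 0], [8, 44, 0, 0, 0, 0], [7, 44, 0, 0, 0, 0], [7, 44, 0, 0, 0, 0], [7, 44, 0, 0, 0, 0], [7, 44, 0, 0, 0, 0], [7, 44, 0, 0, 0, 0], [7, 44, 0, 0, 0, 0], [7, 44, 0, 0, 0, 0], [5, 30, 0, 0, 0, 0], [0, 0, 0, 0, 0, 0]]]}}

```text
t: 11.9
tcp_pos: [0.5498, 0.2538, 0.1888]
tool_rot: [[0.971, 0.237, -0.024], [0.237, -0.971, 0.009], [-0.021, -0.014, -1.0]]
force: [-0.2, -0.4, -0.1]
finger_gap: -0.0005
```

Emit:
{"fn": "send_rows", "kwargs": {"moves": [[[0, 0, 0, 0, 0, 0], [0, 0, 0, 0, 0, 0]]]}}

```text
t: 12.1
tcp_pos: [0.5486, 0.2535, 0.1866]
tool_rot: [[0.971, 0.239, -0.027], [0.239, -0.971, 0.006], [-0.025, -0.013, -1.0]]
force: [-0.3, -1.2, -0.6]
finger_gap: -0.0002
```

```bash
python3 -c "
from h import *
look('m1','small_top')
for z in (.068,.078): print(proj([.560,.248,z]))"
```

```text
12.1 [0.5486 0.2535 0.1866] [-0.0271  0.0065 -0.9996] [-0.3  -1.17 -0.59]
wrist 0.69 [0.5547 0.2488 0.0791]
top 0.5 [0.5601 0.2476 0.0756]
side 0.61 [0.5557 0.2478 0.0767]
[335.19853852 183.99829946]
[335.58774401 186.89197009]
```

View pics/m1_wrist.png

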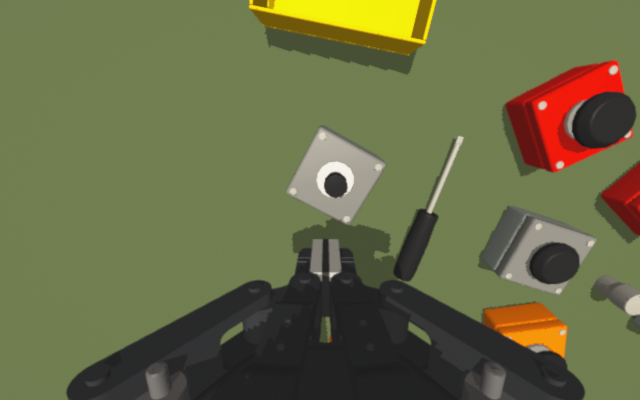

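The wrist view shows the small button at (335,185); my target (0.560, 0.248) projects to (335.6,187), so they agree.

Emit:
{"fn": "send_rows", "kwargs": {"moves": [[[10, -5, 0, -0.007, -0.027, 0], [0, 0, -30, 0, 0, 0], [0, 0, -30, 0, 0, 0], [0, 0, -15, 0, 0, 0], [0, 0, 0, 0, 0, 0], [0, 0, 0, 0, 0, 0]]]}}

```text
t: 13.1
tcp_pos: [0.5645, 0.247, 0.1143]
tool_rot: [[0.971, 0.237, 0.015], [0.237, -0.971, 0.0], [0.015, 0.003, -1.0]]
force: [1.2, -0.6, 0.5]
finger_gap: 0.0003
```

Emit:
{"fn": "send_rows", "kwargs": {"moves": [[[-4, 1, -8, 0, 0.012, 0], [0, 0, -8, 0, 0, 0], [0, 0, -6, 0, 0, 0], [0, 0, -4, 0, 0, 0], [0, 0, -3, 0, 0, 0], [0, 0, 0, 0, 0, 0]]]}}

```text
t: 13.7
tcp_pos: [0.563, 0.249, 0.0872]
tool_rot: [[0.971, 0.238, 0.009], [0.237, -0.971, 0.002], [0.009, -0.0, -1.0]]
force: [0.4, -0.2, -0.1]
finger_gap: -0.0002
```

```bash
python3 -c "
from h import *
look('m2','small_top')
cv2.imwrite('pics/m2c.png',np.hstack([cv2.resize(cv2.imread('pics/m2_wrist.png')[100:300,220:420],None,fx=2,fy=2),cv2.resize(cv2.imread('pics/m2_side.png')[100:220,220:340],(400,400))]))"
```

```text
13.7 [0.563  0.249  0.0872] [ 0.0091  0.0023 -1.    ] [ 0.43 -0.18 -0.11]
wrist 0.6 [0.5619 0.2489 0.0787]
top 0.62 [0.5626 0.2477 0.079 ]
side 0.39 [0.5565 0.2516 0.0774]
```

View pics/m2c.png

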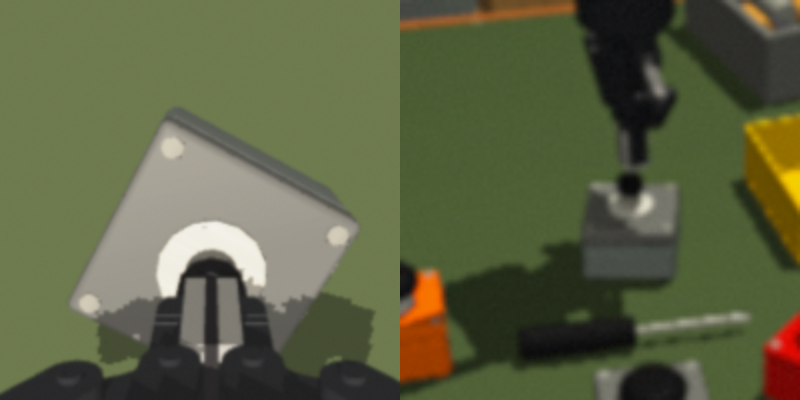

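The fingers are centred over the small button in both crops. Pressing.

Emit:
{"fn": "send_rows", "kwargs": {"moves": [[[-3, 0, -3, 0, 0, 0], [0, 0, -4, 0, 0, 0], [0, 0, -3, 0, 0, 0], [0, 0, -3, 0, 0, 0], [0, 0, -2, 0, 0, 0]]]}}

```text
t: 14.5
tcp_pos: [0.5611, 0.2494, 0.0733]
tool_rot: [[0.971, 0.238, 0.012], [0.238, -0.971, 0.003], [0.013, -0.0, -1.0]]
force: [-0.7, -0.1, 3.1]
finger_gap: -0.0001
```

Emit:
{"fn": "send_rows", "kwargs": {"moves": [[[0, 0, -1, 0, 0, 0], [0, 0, -0.5, 0, 0, 0]]]}}

```text
t: 14.7
tcp_pos: [0.5611, 0.2494, 0.0718]
tool_rot: [[0.971, 0.238, 0.012], [0.238, -0.971, 0.003], [0.012, -0.0, -1.0]]
force: [-0.1, 0.2, 1.9]
finger_gap: -0.0
```

Emit:
{"fn": "send_rows", "kwargs": {"moves": [[[0, 0, -2, 0, 0, 0], [0, 0, -1, 0, 0, 0], [0, 0, -0.5, 0, 0, 0]]]}}

```text
t: 15.0
tcp_pos: [0.5611, 0.2495, 0.0683]
tool_rot: [[0.971, 0.238, 0.012], [0.238, -0.971, 0.003], [0.012, -0.0, -1.0]]
force: [-0.8, 0.0, 1.2]
finger_gap: 0.0001
```

Emit:
{"fn": "send_rows", "kwargs": {"moves": [[[0, 0, 0, 0, 0, 0], [0, 0, 0, 0, 0, 0], [0, 0, 20, 0, 0, 0], [0, 0, 40, 0, 0, 0], [0, 0, 40, 0, 0, 0], [0, 0, 40, 0, 0, 0], [0, 0, 0, 0, 0, 0], [0, 0, 0, 0, 0, 0]]]}}

```text
t: 15.8
tcp_pos: [0.5576, 0.2483, 0.2084]
tool_rot: [[0.971, 0.237, 0.006], [0.237, -0.971, 0.001], [0.006, 0.0, -1.0]]
force: [-0.5, 0.1, -1.3]
finger_gap: 0.0002
```

```bash
python3 -c "
from h import *
look('m3','small_top')
p=robot.capture('wrist')
for r in robot.place_of('wide_top',p)[:4]: print(round(r['score'],2),np.round(r['centre'],4))
p=robot.capture('side')
for q in ['square_top','wide_top','wide_box','square_box','small_box','spray_can','driver','socket','bin']:
  for r in robot.place_of(q,p)[:4]: print(q,round(r['score'],2),np.round(r['centre'],4))
"
```

```text
15.8 [0.5576 0.2483 0.2084] [ 0.0062  0.0015 -1.    ] [-0.46  0.06 -1.3 ]
wrist 0.56 [0.5583 0.2466 0.0683]
top 0.56 [0.5583 0.2484 0.0658]
side 0.45 [0.5602 0.2475 0.0684]
0.82 [0.5279 0.0034 0.0673]
0.61 [0.6691 0.0386 0.0752]
square_top 0.79 [ 0.488  -0.2379  0.0693]
wide_top 0.64 [0.6673 0.0412 0.0779]
wide_top 0.64 [ 0.4012 -0.0416  0.0777]
wide_top 0.53 [0.5308 0.0045 0.0675]
wide_top 0.46 [0.359  0.1585 0.0756]
wide_box 0.98 [0.67   0.0362 0.0027]
wide_box 0.95 [ 0.4008 -0.0476 -0.0007]
wide_box 0.94 [ 0.3575  0.1557 -0.0058]
wide_box 0.71 [ 0.6205 -0.1042 -0.004 ]
square_box 0.67 [ 0.4828 -0.2375  0.0006]
small_box 0.58 [ 0.5591  0.2483 -0.0036]
spray_can 0.64 [ 7.300e-01 -2.994e-01 -6.000e-04]
driver 0.73 [ 0.5396  0.1263 -0.0017]
socket 0.7 [ 0.4982 -0.1362 -0.0025]
bin 0.63 [ 0.7377  0.2817 -0.0021]
```

View pics/m3_wrist.png

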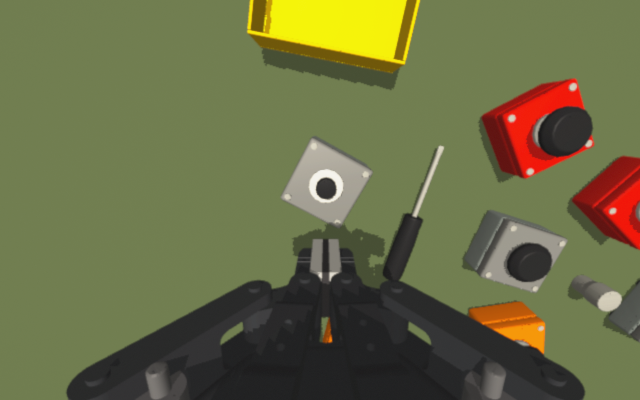

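View pics/m3_side.png

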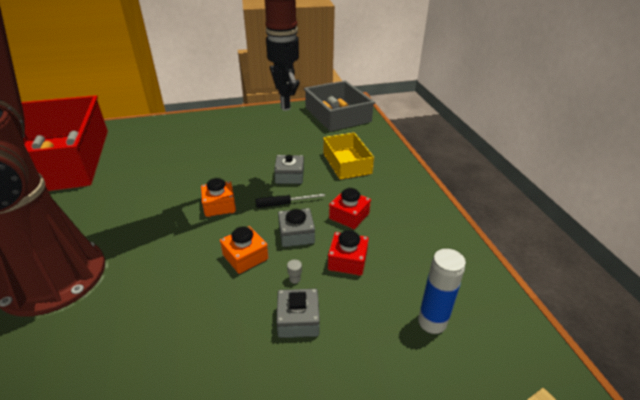

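All three tops read about 67–69 mm, nothing has shifted, and the arm is clear. In the side view the three grey boxes, at (289,168), (296,226) and (298,312), have lowered buttons.

```bash
python3 -c "
from h import *
print(robot.job_done())"
```

```text
the job is handed in; nothing more can be done
None
```

I pressed all three buttons with the shut fingers, in the order wide mushroom, square, small round, and handed the job in at about 16 s of the 48 s allowed. No verdict is reported.

- **Choice of box:** for the wide button I chose the light-grey box; the four orange and red look-alikes were left alone.
- **Buttons:** after lifting clear, the detected top heights were about 67 mm (wide), 69 mm (square) and 66–68 mm (small), where fully in is 68 mm. Right after its press, the square button read 72 mm from the side camera and 68 mm from the wrist camera.
- **Force:** the readings between moves showed about 3 N at most.
- **Boxes and other items:** the square and small boxes, can, screwdriver, socket and bin were found within the detector's few millimetres of their starting spots. In that last check the detector returned only the look-alikes for the wide box itself. I confirmed its place by its button, which read within about 5 mm of the start.
- **Arm:** it ended about 140 mm above the last button, touching nothing.

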